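# Open the dial lock of the sample box and hold up its shackle

## Task

Open the dial lock on the grey steel sample box: first swing the small safety catch up off the shackle and fold it fully back, then turn the dial slowly clockwise until its notch comes under the shackle and the shackle clicks up a few millimetres by itself. Then take the U-shaped shackle by its bridge and draw it straight up out of the lock, and finish still holding it in the gripper, upright and still, well clear above the lock so that I can see that it is out. Leave the catch folded back and do not disturb the things standing about.

Things in the scene. Friction and masses are not known exactly. Their poses are not given: they have to be found in the camera images.
- lock_box: Grey steel box 194 x 264 x 85 mm, fixed; dark steel lock housing (68 x 164 mm) along its front. Origin: table level under the lock. x: back over the lid, y: left along the housing, z: up. Housing and lid tops: 85 mm up; lid starts at x +34 mm. At x = 0, along y: dial axis +42 mm, toed shackle leg -6, plain leg -54 (through the lid's hasp strap, 3 mm thick), catch pivot -80.
- dial (a joint): Dial angle, rad, positive anticlockwise seen from above; starts at 0.6 to 1.4. At 0 the long white line on dial and knob points to the short white index line on the housing before it (-x of lock_box) and the wheel's notch is under the shackle: within about 0.07 rad of 0 a spring lifts the shackle 6 mm (click) and its toe then stops the dial near 0.2 rad either side. Turning: under 0.1 N m.
- dial_grip (a point): On the dial axis, 24 mm above the housing top, at the height to grip: round fluted black knob, 36 mm diameter, sides upright from 8 to 38 mm above the housing top, over a 48 mm wide, 8 mm high graduated skirt. The nearest shackle leg is 48 mm from the axis. z up; turns with the dial.
- catch (a joint): Angle of the safety catch, rad: 0 lying over the shackle's bridge (start), 1.57 upright, 1.95 folded fully back on its stop. It turns about a level axis along x of lock_box, at y -80 mm and 121 mm above the table; its tab rises and swings over to -y of lock_box. It stays where left (friction, about 3 N at the tab).
- catch_tab (a point): Middle of the catch's upturned finger tab, a steel plate 16 mm wide (x of lock_box), 5 mm thick (y), its upper end 9.5 mm above this point, when down. This point is then 51.5 mm to +y of the pivot axis and 13 mm above it, and swings with the catch. A 12 mm wide arm runs from the tab's foot to the pivot; the shackle's 9 mm bridge passes below both.
- shackle: Loose U of 9 mm steel bar, 57 mm wide, 100 g, legs down in the lock. Origin: middle of the bridge, on the bar's centre; y along the bridge as lock_box's y, z up; bridge straight 15 mm either side. Leg ends 65.5 mm lower; the +y leg has a toe 20 mm to +y there. Bar centre 28 mm above the housing top when locked, 34 after the click; legs are out 38 mm above locked. Play 1.2 mm.
- strip_tin: Bystander: round green tin, 64 mm across, 23 mm high, lying on the lid 165 mm or more behind the lock.
- pen: Bystander: pen, 142 mm long, on the lid.
- dropper_bottle: Bystander: amber dropper bottle, 139 mm high, to the right of the box.
- book_weight: Bystander: round knobbed metal weight, 47 mm across, 41 mm high, right of the box towards the robot.
- tweezers: Bystander: steel tweezers, 122 mm long, lying left of the box.
- loupe: Bystander: black loupe, 42 mm, at the right.

How it is judged (in metres and radians):
On the way, in this order (a step that is already met when the one before it is completed fails the run):
1. the safety catch is folded back while the shackle is still locked down (value of joint catch above 1.45 rad and z of shackle in the frame of lock_box below 0.1155 m), for 0.2 s.
2. the dial's notch is under the shackle and the shackle has clicked up by itself, untouched by the gripper (z of shackle in the frame of lock_box between 0.1165 and 0.125 m and value of joint dial between -0.35 and 0.35 rad and contact force between shackle and the fingers below 0.5 N), for 0.2 s.
At the end, for the whole second after the job is handed in: The gripper holds the shackle (more than 1 N) and nothing of the lock or box touches it; its bridge is at least 170 mm above the table (leg ends 20 mm or more above the lock), it is within 20 degrees of upright and at rest, and the catch is still folded back (more than 1.45 rad) (height (world z) of shackle above 0.17 m and contact force between shackle and the fingers above 1 N and contact force between shackle and lock_box below 0.1 N and angle between shackle's own z axis and vertical below 0.35 rad and linear speed of shackle below 0.05 m/s and value of joint catch above 1.45 rad); the arm keeps its last pose, push and grip.
It fails at once if a bystander was moved more than 30 mm (distance of any of strip_tin, pen, dropper_bottle, book_weight, tweezers, loupe from where it was at the start of the episode above 0.03 m).
It also fails if it takes over 51 s, if anything falls off the work surface, if the arm or the gripper's body presses on something with over 40 N, if the wrist force passes 120 N, or if a joint passes its speed limit or range.

## Robot

A 6-joint arm with a two-finger parallel gripper is mounted at the origin on a cart in front of the work surface, level with it; the furniture and walls round the work are solid. World frame = base frame: x ahead of the robot, y to its left, z up, the work surface at z = 0. Lengths are in mm, angles in rad, forces in N, time in s.
With the tool pointing down it reaches from about 350 to 975 mm from the base axis. Payload 7.1 kg.
Tool frame: the origin (TCP) lies between the finger pads; the fingertips stand 19 mm ahead of it and the grasp point (between the pads) is the TCP; y points along the fingers, z is the direction in which the jaws open and shut, and the axes are right-handed (so a half turn about y gives the same grasp; the last joint's range is limited). The gripper opens to 88 mm and grips with 3 to 60 N. Pads are 20 mm wide; open, the fingers measure 115 mm over their backs; the gripper's body (75 mm by 178 mm) begins 61 mm behind the grasp point.
Start: joints at [-1.237, 0.423, 1.63, -0, 1.089, -0.019], TCP at [215.971, -586.482, 241.675] pointing down, gripper open.
Joint ranges: [-3, 3], [-0.9, 2.11], [0.09, 2.58], [-1.31, 4.45], [0.11, 2.69], [-2.54, 2.54]. Speed limits (rad/s): [2.39, 2.39, 3.01, 3.14, 3.14, 3.14].

## Interface

Orientations are given as a rotation vector (axis times angle).
In Python, from workcell import ctrl gives the robot as it stands.
- The arm moves only by the tool servo_tool, never from a script. Its argument "moves" is text: rows parted by semicolons, each of 6 numbers parted by spaces: the shift along the world's x, y, z in m, then the turn, a rotation vector about the world's x, y, z in degrees. A call has 1 to 8 rows; each row is the pose to reach, as a shift and turn from the pose commanded when the call began; what a row does not reach only later rows make up. A row lasts 1/8 s, in which the tool goes at most 62.5 mm and 10.7 degrees, less where a joint would pass 70% of its speed; a pose out of reach is approached as far as the arm can. A call with a gripper value outside its range is refused whole. "hand" is the closure in counts, from 0 (fully open) to 255 (shut), set as the call begins (left out, the last holds). The fingers move at their own pace and stop on an object; the grip force is fixed at half the most. Time passes only in rows, so rows that repeat a pose let the fingers close. It gives the time, the measured TCP pose, the force and the opening at its end, in the units of the state.
- ctrl.get_obs(): the state, without advancing time (a new reading comes with each control period).
- ctrl.get_image(name): name is "side" or "top"; returns a dict with "pixels" (384x512x3 uint8, red, green, blue), "depth" (384x512 float32, mm along the optical axis (not along the pixel's ray), 0 where there is no reading), "vertical_fov" (degrees; the focal length in pixels is half the picture's height over the tangent of half this angle, whatever the lens; pixels are square), "cx", "cy" (the principal point, pixels), "xyz" and "attitude" of the camera in the world. Camera axes: x right, y up, looking along -z (the intrinsics and any distortion apply to the point x, -y, -z); pixel columns grow to the right and rows downward; lengths in mm; the calibration is good to about 2 mm. A picture is of the moment at which its call begins.
- ctrl.close_job(): hands the job in, once; it reports no verdict.
The state is a dict: "t": time; "qpos": joint angles; "qvel": joint speeds; "joint_torque": joint torques, N m; "ee_pos": TCP position; "orientation": TCP orientation; "ft_force": force on the tool from outside, world axes, zero at the start; "moment": the same for the moment, N m; "width": finger opening in mm.
Only numpy, scipy, OpenCV 4.12 (cv2) and the standard library are available. Lean on these libraries where they do the work, as an engineer would, in place of code of your own. Each camera call takes 0.05 s, during which the arm holds its last target.

## Working session

There is one attempt and no reset: what is moved stays moved. The work goes in short steps, Python scripts to look and compute and a tool call to move; the robot and the scene stay as the last step left them, time stands still between calls to the robot, and variables do not carry over. Pictures are saved under pics/ and viewed, and the job is handed in when it is done.

Besides the shell and the picture viewer there is one more tool, called as a command line: name --argument value ..., lists and objects as JSON in quotes. servo_tool: Moves the arm, as the interface text tells. Its arguments: {"type":"object","properties":{"moves":{"type":"string"},"hand":{"type":"number"}},"required":["moves"]}

```bash
ls; mkdir -p pics; cat > h.py <<'E'
import numpy as np, cv2
from workcell import ctrl
from scipy.spatial.transform import Rotation as R
E
python3 - <<'E'
from h import *
o=ctrl.get_obs(); print(o)
for n in ("side","top"):
    im=ctrl.get_image(n); 
    np.savez(f"{n}0.npz",**{k:np.array(v) for k,v in im.items()})
    print(n,{k:v for k,v in im.items() if k not in("pixels","depth")})
    cv2.imwrite(f"pics/{n}0.png",im["pixels"][...,::-1])
E
```

```text
pics
{'t': 0.0, 'qpos': array([-1.23700433e+00,  4.23829502e-01,  1.63067355e+00, -3.43380249e-06,
        1.08860671e+00, -1.89727612e-02]), 'qvel': array([-7.37959968e-05,  3.64747915e-04,  1.00870778e-03, -2.30294471e-03,
       -2.05534418e-04,  1.65720426e-03]), 'joint_torque': array([-3.21333922e-03, -5.44629192e+01, -2.73668039e+01,  6.42452622e-02,
        2.27581593e-02, -1.30816325e-04]), 'ee_pos': array([ 215.80177251, -586.00551738,  240.91522238]), 'orientation': array([-0.36198795,  2.03110571, -2.02801777]), 'ft_force': array([0.5644202 , 0.31389397, 0.62712717]), 'moment': array([ 0.0289624 ,  0.04766375, -0.00897055]), 'width': 87.55100589192895}
side {'vertical_fov': 52.060596175242935, 'cx': 251.80740199372514, 'cy': 194.30035644159125, 'xyz': array([ 325.43816484, 1160.49693793,  566.20665484]), 'attitude': array([ 0.14387293, -1.66824265, -2.45645345])}
top {'vertical_fov': 46.82424028548091, 'cx': 262.28676515412764, 'cy': 188.26140722034714, 'xyz': array([ 269.20726885,  -21.42073677, 1616.6008861 ]), 'attitude': array([ 0.12993181, -0.14331886, -1.54582538])}
```

View pics/side0.png

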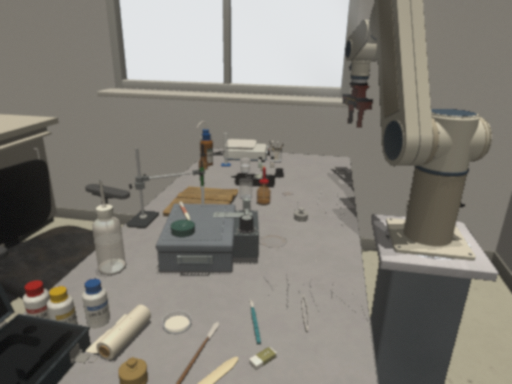

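View pics/top0.png

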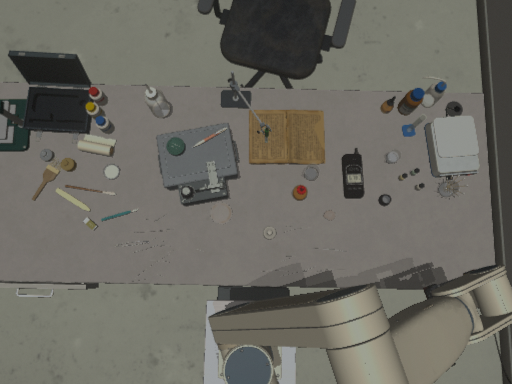

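```bash
cat >> h.py <<'E'
def snap(n,tag):
    im=ctrl.get_image(n); np.savez(f"{n}{tag}.npz",**{k:np.array(v) for k,v in im.items()}); return im
def load(n,tag): return dict(np.load(f"{n}{tag}.npz"))
def cam(im):
    f=192/np.tan(np.radians(float(im["vertical_fov"]))/2)
    return f,float(im["cx"]),float(im["cy"]),im["xyz"],R.from_rotvec(im["attitude"]).as_matrix()
def ray(im,u,v):
    f,cx,cy,c,M=cam(im); return c, M@np.array([(u-cx)/f,-(v-cy)/f,-1.])
def onz(im,u,v,z):
    c,d=ray(im,u,v); return c+d*(z-c[2])/d[2]
def deproj(im,u,v):
    c,d=ray(im,u,v); return c+d*im["depth"][int(round(v)),int(round(u))]
def proj(im,p):
    f,cx,cy,c,M=cam(im); q=M.T@(np.asarray(p,float)-c); return np.array([cx-f*q[0]/q[2],cy+f*q[1]/q[2]])
def crop(im,u0,v0,w,h,s,name,marks=()):
    a=im["pixels"][v0:v0+h,u0:u0+w,::-1]; a=cv2.resize(a,None,fx=s,fy=s,interpolation=cv2.INTER_CUBIC)
    for p in marks:
        x,y=proj(im,p); cv2.circle(a,(int((x-u0+.5)*s),int((y-v0+.5)*s)),3,(0,0,255),1)
    for k in range(0,w,10): cv2.putText(a,str(u0+k),(int((k+.5)*s),8),0,.3,(0,255,255),1); cv2.line(a,(int((k+.5)*s),10),(int((k+.5)*s),14),(0,255,255),1)
    for k in range(0,h,10): cv2.putText(a,str(v0+k),(0,int((k+.5)*s)),0,.3,(0,255,255),1)
    cv2.imwrite("pics/"+name,a)
E
python3 - <<'E'
from h import *
t=load("top",0); s=load("side",0)
crop(t,150,115,100,75+20,8,"tc0.png"); crop(s,150,180,120,90,6,"sc0.png")
# depth check
for p in [(200,180),(175,170),(180,150),(260,200),(120,200)]: print("top",p,deproj(t,*p).round(1))
for p in [(210,220),(190,260),(300,280)]: print("side",p,deproj(s,*p).round(1))
E
```

```text
top (200, 180) [565.3 188.4  78.6]
top (175, 170) [597.8 276.9  86.3]
top (180, 150) [665.4 259.3 106.5]
top (260, 200) [510.4 -24.9  -1.2]
top (120, 200) [500.2 491.2  -6.4]
side (210, 220) [628.4 194.8  85.5]
side (190, 260) [638.4 340.3  39.8]
side (300, 280) [360.2 305.4  -2.8]
```

View pics/tc0.png

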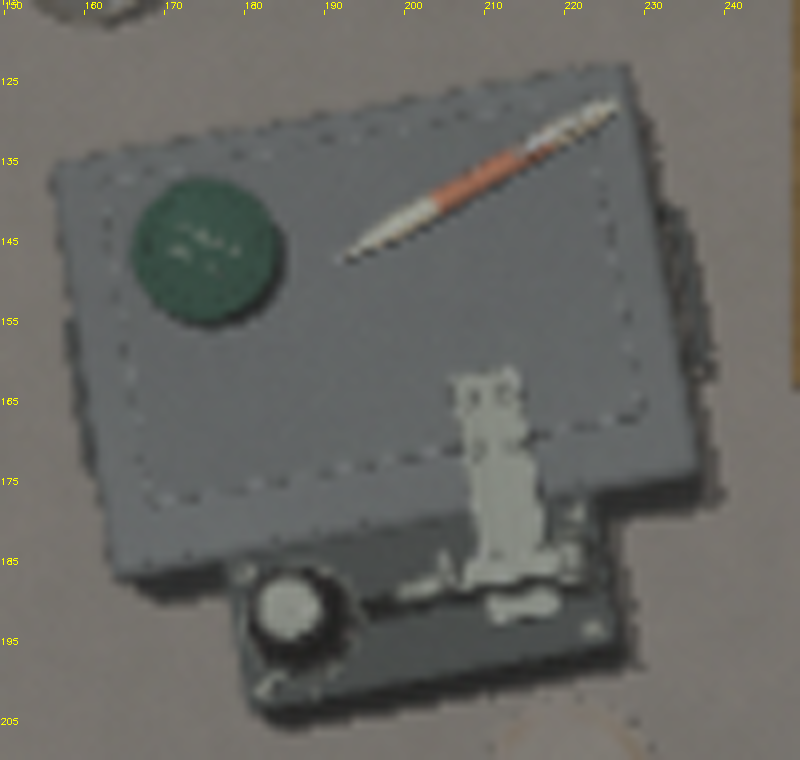

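View pics/sc0.png

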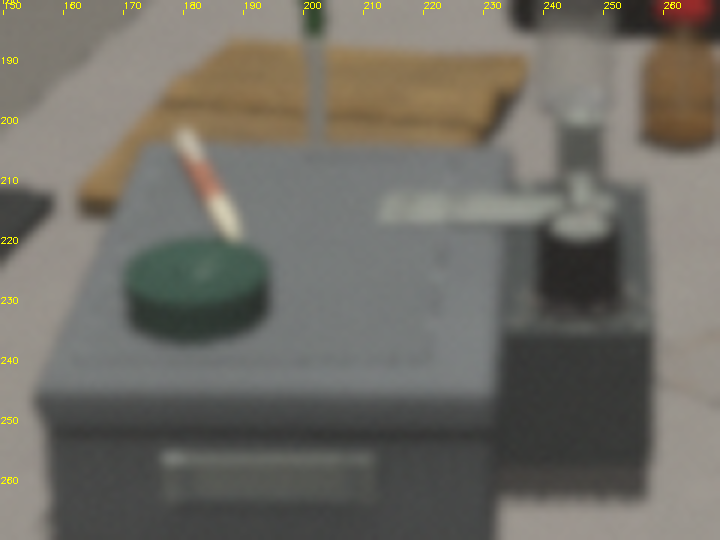

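```bash
python3 - <<'E'
from h import *
t=load("top",0); s=load("side",0)
px=t["pixels"].astype(int); 
for p in [(180,170),(200,140),(200,195),(150,200),(150,150),(240,150),(170,190),(186,190),(210,160)]: print(p,px[p[1],p[0]])
hsv=cv2.cvtColor(t["pixels"],cv2.COLOR_RGB2LAB).astype(int)
print([hsv[p[1],p[0]].tolist() for p in [(180,170),(200,140),(200,195),(150,150),(240,150),(170,190)]])
# depth
v,u=np.mgrid[115:212,145:250]
P=np.array([[deproj(t,a,b) for a,b in zip(r,q)] for r,q in zip(u,v)])
m=(P[...,2]>70)&(P[...,2]<160)
c,_=cv2.findContours(m.astype(np.uint8),cv2.RETR_EXTERNAL,cv2.CHAIN_APPROX_NONE)
c=max(c,key=cv2.contourArea)
print(cv2.approxPolyDP(c,3,True)[:,0]+[145,115])
vis=np.clip((P[...,2]-60)*3,0,255).astype(np.uint8)
cv2.imwrite("pics/d0.png",cv2.resize(vis,None,fx=6,fy=6,interpolation=0))
E
```

```text
(180, 170) [ 98 102 102]
(200, 140) [107 109 104]
(200, 195) [75 78 77]
(150, 200) [119 115 110]
(150, 150) [120 116 110]
(240, 150) [119 115 108]
(170, 190) [78 77 73]
(186, 190) [138 141 133]
(210, 160) [ 96 100  99]
[[109, 126, 127], [117, 126, 130], [84, 127, 128], [125, 128, 132], [124, 128, 132], [83, 128, 130]]
[[227 123]
 [156 137]
 [164 186]
 [177 185]
 [181 203]
 [227 195]
 [223 177]
 [237 174]]
```

View pics/d0.png

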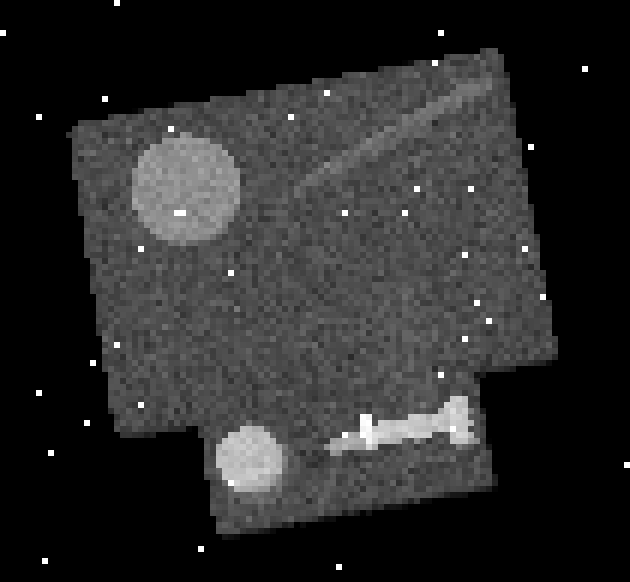

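```bash
python3 - <<'E'
from h import *
t=load("top",0)
U0,V0=145,115
v,u=np.mgrid[115:212,145:250]
Z=np.array([[deproj(t,a,b)[2] for a,b in zip(r,q)] for r,q in zip(u,v)])
m=((Z>55)&(Z<160)).astype(np.uint8); m=cv2.medianBlur(m,3)
cs,_=cv2.findContours(m,cv2.RETR_EXTERNAL,cv2.CHAIN_APPROX_NONE)
c=max(cs,key=cv2.contourArea)
mm=np.zeros_like(m); cv2.drawContours(mm,[c],-1,1,-1)
vv,uu=np.nonzero(mm)
X=np.array([onz(t,a+U0,b+V0,85)[:2] for a,b in zip(uu,vv)])
# moments matching of L shape area: lid 194x264, housing 68x164
A1,A2=194*264,68*164
cen=X.mean(0); pix=np.array([onz(t,200,160,85)[:2],onz(t,201,160,85)[:2],onz(t,200,161,85)[:2]])
pa=abs(np.cross(pix[1]-pix[0],pix[2]-pix[0])); print("area",len(X)*pa,A1+A2)
xc=(A1*(34+97)+A2*0)/(A1+A2); print("centroid box x",xc)
ctr=c[:,0]+[U0,V0]
# edges from contour, fit lines outer (+ half pixel ignoring)
poly=np.array([[227,123],[156,137],[164,186],[177,185],[181,203],[227,195],[223,177],[237,174]])
from scipy.spatial import cKDTree
Ls={}
for i,nm in enumerate("back left front_l hl hf hr front_r right".split()):
    a,b=poly[i],poly[(i+1)%8]; d=b-a; L=np.hypot(*d); d=d/L; n=np.array([-d[1],d[0]])
    k=[(p) for p in ctr if 3<(p-a)@d<L-3 and abs((p-a)@n)<2.5]
    if len(k)<5: print(nm,"few",len(k)); continue
    W=np.array([onz(t,*p,85)[:2] for p in k]); mu=W.mean(0); e=np.linalg.svd(W-mu)[2][0]
    print(nm,len(k),mu.round(1),"angle",np.degrees(np.arctan2(e[1],e[0])).round(2)%90); Ls[nm]=(mu,e)
print("centroid",cen)
# knob
k=(Z>112)&(Z<135); k[:, 40-0:]=False; k[:60]=False
k=cv2.medianBlur(k.astype(np.uint8),3)
n,l,st,ce=cv2.connectedComponentsWithStats(k); print(st,ce+[U0,V0])
i=1+np.argmax(st[1:,4]); print("knob top",onz(t,*(ce[i]+[U0,V0]),123), "z",np.median(Z[l==i]))
k=(Z>103)&(Z<125); k[:42]=False; k=cv2.medianBlur(k.astype(np.uint8),3)
n,l,st,ce=cv2.connectedComponentsWithStats(k); i=1+np.argmax(st[1:,4]); print("tin", onz(t,*(ce+[U0,V0])[1],108),st)
E
```

```text
area 63142.60446973962 62368
centroid box x 107.57593637762956
back 66 [748.5 226. ] angle 11.790000000000006
left 44 [627.8 331.3] angle 11.810000000000002
front_l 7 [537.9 287.9] angle 11.769999999999996
hl 13 [512.7 257. ] angle 9.47999999999999
hf 40 [493.2 168.7] angle 11.769999999999996
hr 13 [544.6  98.3] angle 11.5
front_r 8 [582.1  81. ] angle 11.739999999999995
right 45 [682.9  77.4] angle 11.62
centroid [629.48895518 199.12538011]
[[    0     0   105    97 10159]
 [   36    72     4     9    26]] [[197.03651934 162.92883158]
 [182.73076923 190.80769231]]
knob top [517.94474727 239.50710494 123.        ] z 124.03170964248488
tin [519.79506961 228.97438949 108.        ] [[    0     0   105    97 10081]
 [   36    71    11    11    81]
 [   70    70     4     1     4]
 [   55    72     6     4    15]
 [   65    72     2     2     4]]<stdin>:15: DeprecationWarning: Arrays of 2-dimensional vectors are deprecated. Use arrays of 3-dimensional vectors instead. (deprecated in NumPy 2.0)
```

```bash
python3 - <<'E' 2>/dev/null
from h import *
t=load("top",0); s=load("side",0)
U0,V0=145,115
v,u=np.mgrid[115:212,145:250]
Z=np.array([[deproj(t,a,b)[2] for a,b in zip(r,q)] for r,q in zip(u,v)])
print("lid med z",np.median(Z[25:60,40:60]),"housing",np.median(Z[77:82,45:65]))
m=cv2.medianBlur(((Z>75)&(Z<160)).astype(np.uint8),3)
c=max(cv2.findContours(m,cv2.RETR_EXTERNAL,cv2.CHAIN_APPROX_NONE)[0],key=cv2.contourArea)
psi=np.radians(11.77); ex=np.array([np.cos(psi),np.sin(psi)]); ey=np.array([-ex[1],ex[0]]); O=np.array([524.2,177.1])
ctr=c[:,0]+[U0,V0]
W=np.array([onz(t,*p,85)[:2] for p in ctr])-O; B=np.c_[W@ex,W@ey]
def edge(name,ax,near,lo,hi):
    k=(abs(B[:,ax]-near)<7)&(B[:,1-ax]>lo)&(B[:,1-ax]<hi)
    p=np.polyfit(B[k,1-ax],B[k,ax],1); print(name,k.sum(),B[k,ax].mean().round(2),"slope deg",np.degrees(p[0]).round(2))
edge("back 228",0,228,-120,120);edge("left 132",1,132,45,215);edge("right -132",1,-132,45,215)
edge("front 34",0,34,90,125);edge("frontr 34",0,34,-125,-90)
edge("hf -34",0,-34,-70,70);edge("hl 82",1,82,-25,25);edge("hr -82",1,-82,-25,25)
for lo,hi,zz in((104,135,123),):
    k=cv2.medianBlur(((Z>lo)&(Z<hi)).astype(np.uint8),3)
    n,l,st,ce=cv2.connectedComponentsWithStats(k)
    for i in range(1,n):
        if st[i,4]<8: continue
        zz=np.median(Z[l==i]); w=onz(t,*(ce[i]+[U0,V0]),zz)[:2]
        print(st[i],ce[i]+[U0,V0],"z",zz,w,"box",(w-O)@ex,(w-O)@ey)
E
```

```text
lid med z 86.30117745056225 housing 86.53467614051465
back 228 67 229.33 slope deg -0.11
left 132 46 129.74 slope deg 0.14
right -132 46 -129.86 slope deg 0.12
front 34 10 37.81 slope deg 3.04
frontr 34 10 38.93 slope deg -2.51
hf -34 40 -28.93 slope deg -0.37
hl 82 14 80.47 slope deg 0.07
hr -82 14 -80.13 slope deg -0.21
[ 22  22  18  18 247] [175.36032389 145.75708502] z 108.01867829751359 [679.99542802 276.0654221 ] box 172.70703671764068 65.10491249265723
[55 66 24 10 93] [213.33333333 185.98924731] z 125.30393985365481 [536.48022215 135.68308422] box 3.5736552076276955 -43.051059888941005
[36 71 11 11 95] [186.21052632 191.04210526] z 122.52970643609319 [517.46773326 227.70097562] box 3.7310472948565248 50.910327394985885
```

```bash
python3 - <<'E' 2>/dev/null
from h import *
t=load("top",0); s=load("side",0)
psi=np.radians(11.77); ex=np.array([np.cos(psi),np.sin(psi)]); ey=np.array([-ex[1],ex[0]]); O=np.array([527.3,177.7])
for v in range(180,196):
    print(v,[ (lambda p:f"{(p[:2]-O)@ex:.0f},{(p[:2]-O)@ey:.0f},{p[2]:.0f}")(deproj(t,u,v)) for u in range(198,226,1) if deproj(t,u,v)[2]>100])
print("side knob")
for v in range(214,232,2):
    print(v,[ (lambda p:f"{(p[:2]-O)@ex:.0f},{(p[:2]-O)@ey:.0f},{p[2]:.0f}")(deproj(s,u,v)) for u in range(234,260,2)])
E
```

```text
180 []
181 ['13,-68,126', '12,-72,129', '13,-75,123']
182 ['10,-65,130', '10,-68,127', '10,-71,123', '9,-74,122']
183 ['10,-60,116', '7,-64,125', '5,-68,134', '6,-70,124', '5,-74,128', '9,-76,101']
184 ['8,-18,149', '9,-21,141', '7,-43,127', '6,-47,129', '6,-50,125', '7,-53,118', '5,-57,127', '4,-60,126', '4,-63,124', '2,-67,130', '2,-70,129', '2,-73,125']
185 ['5,-17,144', '4,-21,148', '6,-26,129', '6,-29,126', '6,-32,122', '5,-36,126', '4,-39,127', '4,-42,126', '3,-46,126', '3,-49,126', '3,-52,123', '1,-56,129', '1,-59,124', '1,-62,121', '-1,-66,129', '-1,-69,127', '-2,-73,126', '-1,-76,121']
186 ['3,-16,140', '1,-20,143', '4,-22,126', '3,-25,127', '3,-29,128', '2,-32,126', '1,-35,129', '0,-39,130', '0,-42,127', '0,-45,124', '-0,-48,123', '-1,-52,122', '-1,-55,119', '-3,-59,127', '-3,-62,124', '-293,-142,1617', '-4,-69,125', '-5,-72,126']
187 ['-293,-142,1617', '5,-7,116', '5,-10,113', '-2,-16,146', '-1,-19,140', '-1,-22,134', '-1,-25,132', '-1,-28,128', '-0,-31,122', '-1,-34,121', '-2,-38,125', '-4,-42,132', '-4,-45,127', '-5,-48,129', '-5,-52,128', '-7,-65,124', '-9,-68,132', '-9
[... 1331 characters left out ...]
, '-28,2,84', '-40,-173,-1']
224 ['34,18,84', '28,17,84', '23,16,84', '17,63,106', '11,69,110', '6,71,111', '1,73,111', '-5,73,112', '-10,70,110', '-15,61,106', '-22,18,85', '-27,13,82', '-39,-154,1']
226 ['34,30,84', '28,31,85', '23,31,85', '17,62,100', '11,69,103', '6,75,106', '1,70,104', '-5,72,105', '-10,68,103', '-15,60,99', '-21,32,85', '-27,26,83', '-33,31,85']
228 ['33,42,84', '28,45,85', '22,54,90', '17,60,93', '11,69,98', '6,73,100', '1,73,100', '-5,71,99', '-10,71,99', '-16,58,92', '-21,53,90', '-27,42,84', '-32,42,84']
230 ['33,54,84', '27,53,83', '22,66,90', '16,68,91', '11,68,91', '6,71,93', '0,70,92', '-5,74,94', '-10,71,93', '-15,68,92', '-21,61,88', '-26,56,86', '-32,54,84']
```

```bash
python3 - <<'E' 2>/dev/null
from h import *
t=load("top",0); s=load("side",0)
o=ctrl.get_obs(); M=R.from_rotvec(o["orientation"]).as_matrix(); print(M.round(3))
psi=np.radians(11.77); ex=np.array([np.cos(psi),np.sin(psi),0]); ey=np.array([-ex[1],ex[0],0]); O=np.array([526,186.6,0]); ez=np.array([0,0,1.])
L=lambda x,y,z:O+x*ex+y*ey+z*ez
print("tab",L(0,-28.5,134),"knob",L(0,42,109))
mk=[L(0,42,123),L(-24,42,93),L(-34,42,85),L(0,-28.5,143),L(0,-80,121)]
crop(t,170,175,45,35,16,"tk.png",mk); crop(s,225,200,40,40,14,"sk.png",mk)
E
```

```text
[[-0.938 -0.     0.346]
 [-0.346  0.001 -0.938]
 [-0.    -1.    -0.001]]
tab [531.81352947 158.69923164 134.        ] knob [517.43269342 227.7169218  109.        ]
```

View pics/tk.png

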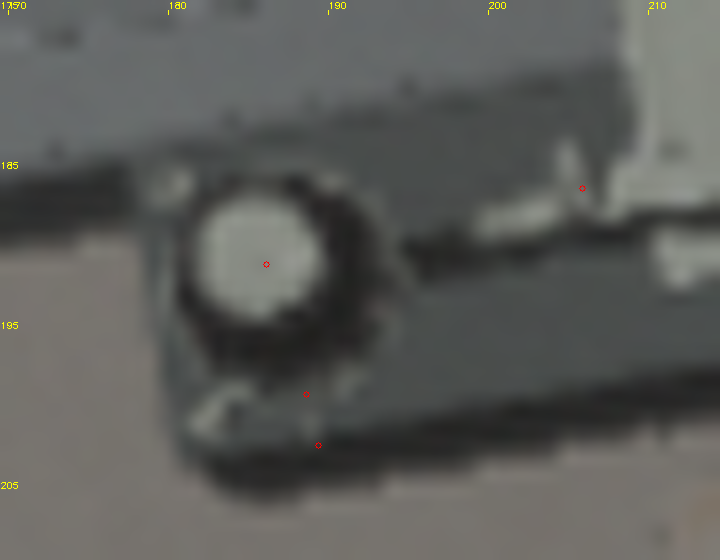

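View pics/sk.png

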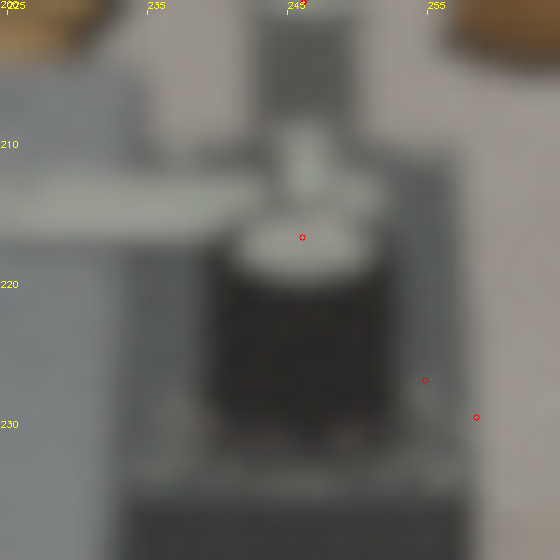

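servo_tool --moves "0.316 0.745 0 0 0 81.5;0.316 0.745 0 0 0 81.5;0.316 0.745 0 0 0 81.5;0.316 0.745 0 0 0 81.5;0.316 0.745 0 0 0 81.5;0.316 0.745 0 0 0 81.5;0.316 0.745 0 0 0 81.5;0.316 0.745 0 0 0 81.5" --hand 110

```text
t: 1.1
ee_pos: [411.6, -124.2, 241.7]
orientation: [-1.301, 1.054, -1.054]
ft_force: [1.3, -0.6, 0.5]
width: 50.2
```

```bash
cat >> h.py <<'E'
def st():
    o=ctrl.get_obs(); M=R.from_rotvec(o["orientation"]).as_matrix(); a=np.degrees(np.arctan2(M[1,2],M[0,2]))
    print("t",o["t"],"pos",o["ee_pos"].round(1),"jaw deg",a.round(2),"down",M[:,1].round(3),"q",o["qpos"].round(2),"f",o["ft_force"].round(1),"m",o["moment"].round(2),"w",round(o["width"],1)); return o
E
python3 -c "
from h import *
st()"
```

```text
t 1.1 pos [ 411.6 -124.2  241.7] jaw deg 11.96 down [ 0. -0. -1.] q [-0.32  0.13  2.04 -0.    0.97 -0.53] f [ 1.3 -0.6  0.5] m [-0.08 -0.14  0.05] w 50.2
```

servo_tool --moves "0.03 0.058 0 0 0 0;0.058 0.116 0 0 0 0;0.083 0.173 0 0 0 0;0.106 0.23 -0.02 0 0 0;0.12 0.283 -0.04 0 0 0;0.12 0.283 -0.067 0 0 0;0.12 0.283 -0.067 0 0 0;0.12 0.283 -0.067 0 0 0"

```text
t: 2.1
ee_pos: [531.3, 156.4, 175.2]
orientation: [-1.299, 1.058, -1.058]
ft_force: [0.4, -0.2, -0.6]
width: 50.1
```

```bash
python3 - <<'E'
from h import *
st()
s=snap("side",1);t=snap("top",1)
crop(s,190,140,110,100,7,"s1.png"); crop(t,170,150,80,60,9,"t1.png")
E
```

```text
t 2.1 pos [531.3 156.4 175.2] jaw deg 11.68 down [ 0. -0. -1.] q [ 0.26  0.41  1.84 -0.    0.9   0.06] f [ 0.4 -0.2 -0.6] m [ 0.02 -0.06 -0.03] w 50.1
```

View pics/s1.png

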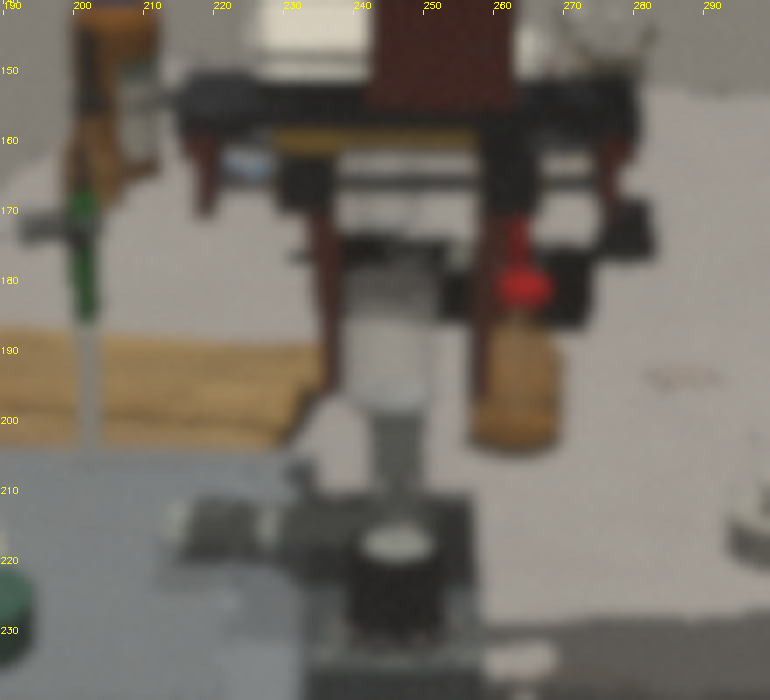

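View pics/t1.png

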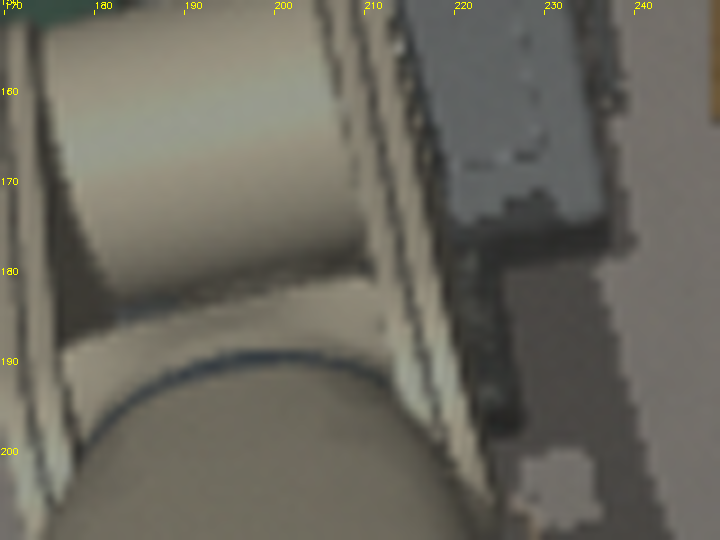

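servo_tool --moves "0 0.001 -0.012 0 0 0;0 0.001 -0.024 0 0 0;0 0.001 -0.036 0 0 0;0 0.001 -0.036 0 0 0"

```text
t: 2.7
ee_pos: [530.3, 157.5, 137.2]
orientation: [-1.301, 1.059, -1.056]
ft_force: [-0.3, -0.1, 0.3]
width: 49.9
```

servo_tool --moves "0 0 0 0 0 0;0 0 0 0 0 0;0 0 0 0 0 0;0 0 0 0 0 0;0 0 0 0 0 0" --hand 255

```text
t: 3.32
ee_pos: [533.8, 158.4, 139.5]
orientation: [-1.294, 1.054, -1.06]
ft_force: [7.5, 1.6, -2.7]
width: 15.5
```

```bash
python3 - <<'E'
from h import *
o=st()
s=snap("side",2)
crop(s,190,140,110,100,7,"s2.png")
psi=np.radians(11.77); ey=np.array([-np.sin(psi),np.cos(psi)])
a0=np.arctan2(13,51.5);r=np.hypot(13,51.5)
for th in np.r_[np.arange(0,1.91,.2),1.9]:
    dy=r*(np.cos(a0+th)-np.cos(a0)); dz=r*(np.sin(a0+th)-np.sin(a0)); print(th.round(2),(dy*ey).round(1),dz.round(1))
E
```

```text
t 3.325 pos [533.8 158.4 139.5] jaw deg 11.71 down [ 0.006  0.001 -1.   ] q [ 0.27  0.46  1.85 -0.    0.82  0.06] f [ 7.5  1.6 -2.7] m [ 0.14 -1.14 -0.04] w 15.5
0.0 [-0.  0.] 0.0
0.2 [ 0.7 -3.5] 10.0
0.4 [ 1.9 -8.9] 19.0
0.6 [  3.3 -16. ] 26.8
0.8 [  5.1 -24.4] 33.0
1.0 [  7.1 -33.9] 37.4
1.2 [  9.2 -44. ] 39.7
1.4 [ 11.3 -54.4] 40.0
1.6 [ 13.5 -64.6] 38.1
1.8 [ 15.5 -74.3] 34.2
1.9 [ 16.4 -78.8] 31.5
```

View pics/s2.png

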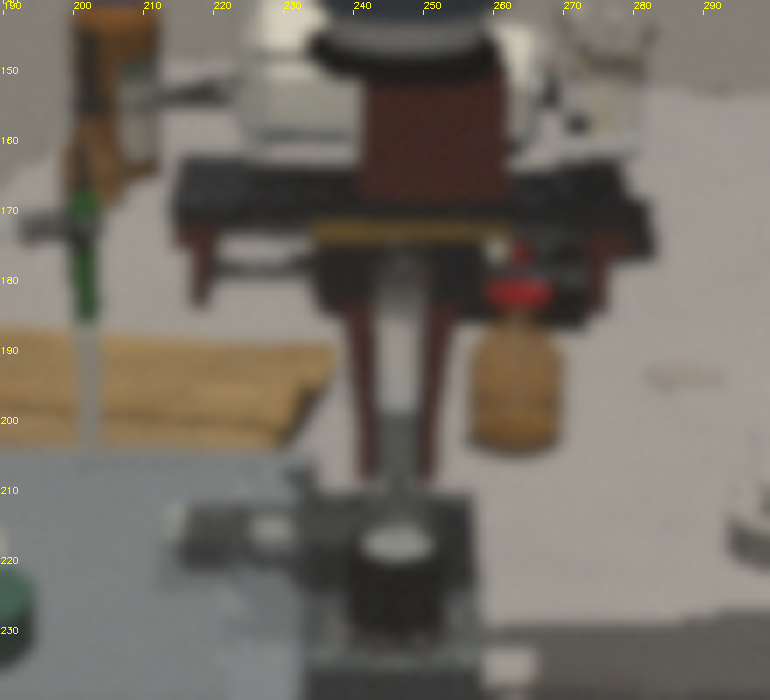

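servo_tool --moves "0.002 -0.001 0.005 0 0 0;0.002 -0.003 0.010 0 0 0;0.003 -0.006 0.015 0 0 0;0.004 -0.009 0.019 0 0 0;0.004 -0.012 0.023 0 0 0;0.005 -0.016 0.027 0 0 0;0.006 -0.020 0.030 0 0 0;0.007 -0.024 0.033 0 0 0"

```text
t: 4.38
ee_pos: [538.9, 134.6, 171.9]
orientation: [-1.296, 1.057, -1.057]
ft_force: [3.2, 4.3, -6.1]
width: 14.9
```

```bash
python3 - <<'E'
from h import *
o=st()
s=snap("side",3)
crop(s,190,120,110,100,7,"s3.png")
E
```

```text
t 4.375 pos [538.9 134.6 171.9] jaw deg 11.69 down [ 0.002  0.002 -1.   ] q [0.22 0.41 1.84 0.   0.89 0.02] f [ 3.2  4.3 -6.1] m [ 0.82 -0.67 -0.03] w 14.9
```

View pics/s3.png

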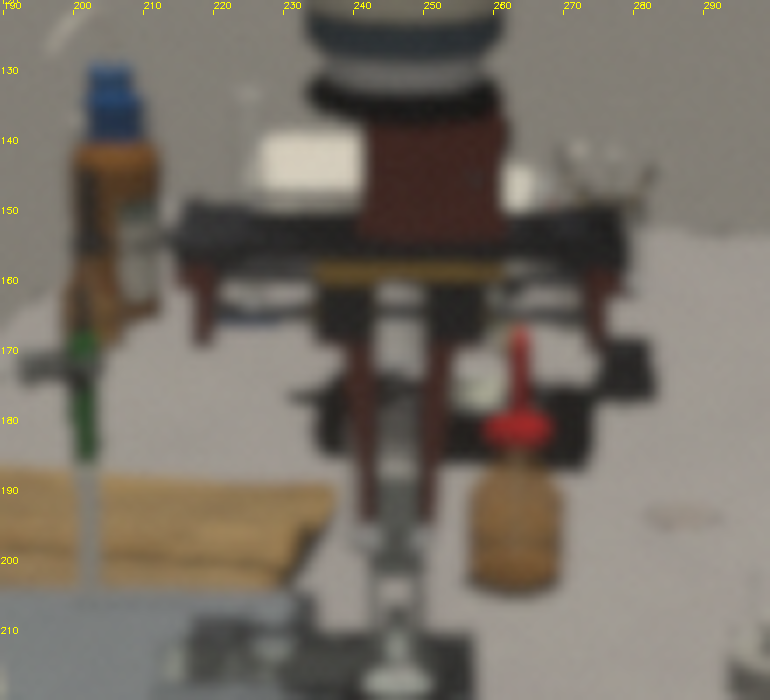

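servo_tool --moves "0.001 -0.005 0.0025 0 0 0;0.002 -0.0095 0.0045 0 0 0;0.003 -0.0145 0.006 0 0 0;0.004 -0.0195 0.007 0 0 0;0.005 -0.025 0.007 0 0 0;0.006 -0.030 0.007 0 0 0;0.007 -0.035 0.0065 0 0 0;0.0085 -0.040 0.005 0 0 0"

```text
t: 5.42
ee_pos: [547.7, 94.4, 178.4]
orientation: [-1.296, 1.056, -1.058]
ft_force: [-1.4, 2.5, 12.8]
width: 14.7
```

servo_tool --moves "0.001 -0.005 -0.002 0 0 0;0.002 -0.0095 -0.004 0 0 0;0.003 -0.0145 -0.0065 0 0 0;0.003 -0.0145 -0.0065 0 0 0"

```text
t: 5.92
ee_pos: [551.0, 78.6, 172.1]
orientation: [-1.297, 1.055, -1.06]
ft_force: [-0.3, -3.9, 11.1]
width: 14.0
```

```bash
python3 - <<'E'
from h import *
o=st()
s=snap("side",4)
crop(s,190,120,110,100,7,"s4.png")
E
```

```text
t 5.925 pos [551.   78.6 172.1] jaw deg 11.71 down [ 0.003 -0.001 -1.   ] q [ 0.12  0.41  1.84 -0.    0.89 -0.08] f [-0.3 -3.9 11.1] m [-0.54 -0.05 -0.03] w 14.0
```

View pics/s4.png

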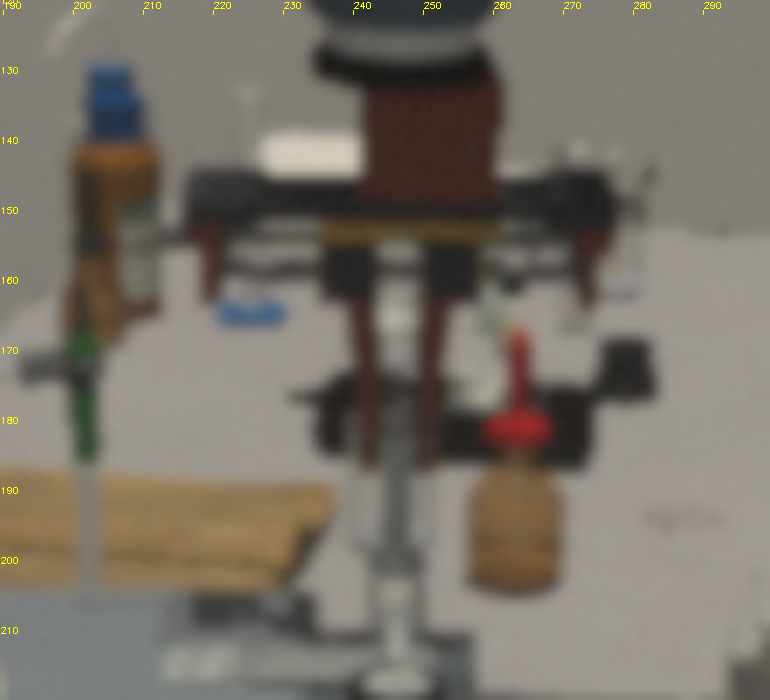

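servo_tool --moves "0 0 0 0 0 0;0 0 0 0 0 0;0 0 0.02 0 0 0;0 0 0.05 0 0 0" --hand 110

```text
t: 6.48
ee_pos: [548.6, 79.3, 219.5]
orientation: [-1.302, 1.06, -1.056]
ft_force: [-0.2, 0.2, 0.3]
width: 48.6
```

```bash
python3 - <<'E'
from h import *
o=st()
s=snap("side",5)
crop(s,190,120,110,100,7,"s5.png")
t=snap("top",5); crop(t,170,150,80,60,9,"t5.png")
psi=np.radians(11.77); ex=np.array([np.cos(psi),np.sin(psi)]); ey=np.array([-ex[1],ex[0]]); O=np.array([527.5,187])
for v in range(186,212,2): print(v,[(lambda p:f"{(p[:2]-O)@ex:.0f},{(p[:2]-O)@ey:.0f},{p[2]:.0f}")(deproj(s,u,v)) for u in range(242,253,2)])
E
```

```text
t 6.475 pos [548.6  79.3 219.5] jaw deg 11.73 down [-0.003 -0.    -1.   ] q [ 0.12  0.35  1.8  -0.    0.99 -0.08] f [-0.2  0.2  0.3] m [ 0.   -0.12 -0.  ] w 48.6
186 ['14,-383,51', '5,-79,165', '-1,-79,165', '-6,-75,166', '-16,-380,52', '-26,-526,-3']
188 ['14,-379,44', '5,-79,158', '-1,-80,158', '-7,-79,158', '-16,-384,43', '-26,-495,1']
190 ['14,-376,37', '5,-73,154', '-1,-80,152', '-7,-82,151', '-16,-387,33', '-25,-478,-1']
192 ['14,-385,26', '5,-78,146', '-1,-79,146', '-9,-381,27', '-16,-383,27', '-25,-456,-2']
194 ['14,-385,18', '5,-77,140', '-1,-81,139', '-9,-381,19', '-16,-386,17', '-25,-432,-1']
196 ['14,-378,12', '5,-78,134', '-1,-78,134', '-9,-381,11', '-17,-386,9', '1,994,566']
198 ['14,-380,3', '5,-78,127', '-1,-73,129', '-9,-380,4', '-17,-386,1', '-24,-395,-3']
200 ['11,-72,123', '5,-71,123', '-1,-69,125', '-7,-76,122', '-13,-77,121', '-24,-372,-1']
202 ['11,-69,118', '5,-74,116', '-1,-67,119', '-9,-350,-0', '-16,-351,-1', '-24,-353,-1']
204 ['11,-73,110', '6,-336,-3', '-2,-335,-2', '-9,-335,-2', '-16,-331,0', '-24,-335,-2']
206 ['11,-70,105', '6,-313,-1', '-1,-43,117', '-9,-311,0', '-16,-312,0', '-23,-317,-2']
208 ['11,-70,98', '5,-295,-1', '-1,-27,117', '-9,-296,-1', '-16,-299,-2', '-23,-298,-2']
210 ['11,-70,92', '5,-81,87', '-1,-15,117', '-7,-81,87', '-13,-88,84', '-19,-87,84']
```

View pics/s5.png

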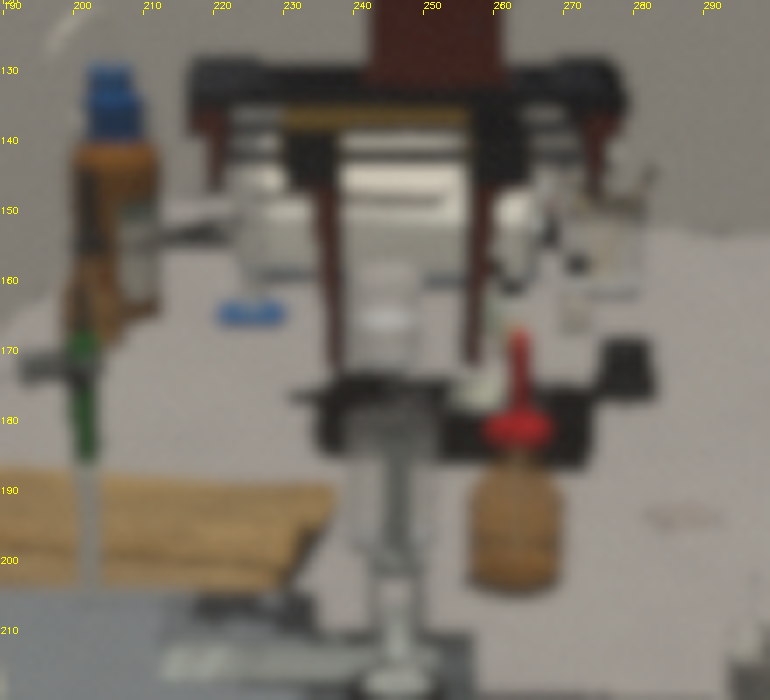

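View pics/t5.png

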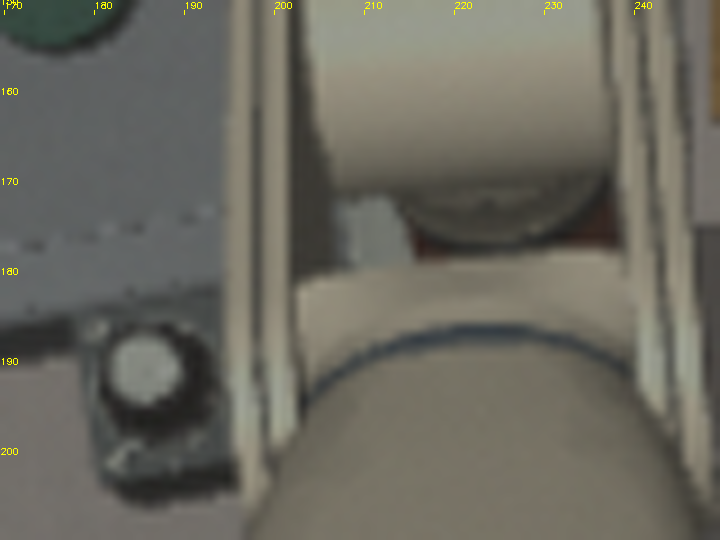

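servo_tool --moves "-0.01 0.054 0 0 0 0;-0.01 0.054 -0.025 0 0 0;-0.01 0.054 -0.054 0 0 0;-0.01 0.054 -0.054 0 0 0;-0.007 0.042 -0.054 0 0 0;-0.005 0.032 -0.054 0 0 0;-0.005 0.028 -0.054 0 0 0" --hand 255

```text
t: 7.45
ee_pos: [544.6, 112.0, 166.8]
orientation: [-1.288, 1.066, -1.054]
ft_force: [-4.1, 44.2, -8.3]
width: 0.5
```

```bash
cat >>h.py <<'E'
psi=np.radians(11.77); ex=np.array([np.cos(psi),np.sin(psi)]); ey=np.array([-ex[1],ex[0]]); O=np.array([527.5,187])
def bx(p): return ((p[:2]-O)@ex).round(1),((p[:2]-O)@ey).round(1),np.round(p[2],1)
E
python3 - <<'E'
from h import *
o=st(); print(bx(o["ee_pos"]))
E
```

```text
t 7.45 pos [544.6 112.  166.8] jaw deg 11.4 down [ 0.     0.011 -1.   ] q [ 0.18  0.42  1.84  0.01  0.88 -0.03] f [-4.1 44.2 -8.3] m [7.89 0.55 0.04] w 0.5
(np.float64(1.4), np.float64(-76.9), np.float64(166.8))
```

servo_tool --moves "-0.003 0.015 0 0 0 0;-0.006 0.03 0.02 0 0 0;-0.006 0.03 0.05 0 0 0" --hand 81

```text
t: 7.82
ee_pos: [538.6, 137.2, 217.0]
orientation: [-1.3, 1.057, -1.057]
ft_force: [0.7, -0.2, 0.5]
width: 27.3
```

```bash
python3 - <<'E'
from h import *
o=st(); print(bx(o["ee_pos"]))
s=snap("side",6)
crop(s,190,120,110,100,7,"s6.png")
for v in range(180,206,2): print(v,[(lambda p:f"{(p[:2]-O)@ex:.0f},{(p[:2]-O)@ey:.0f},{p[2]:.0f}")(deproj(s,u,v)) for u in range(242,253,2)])
E
```

```text
t 7.825 pos [538.6 137.2 217. ] jaw deg 11.75 down [-0.    -0.001 -1.   ] q [ 0.23  0.35  1.8  -0.    0.98  0.02] f [ 0.7 -0.2  0.5] m [-0.03 -0.09  0.01] w 27.3
(np.float64(0.7), np.float64(-51.0), np.float64(217.0))
180 ['14,-419,62', '7,-425,59', '-1,-430,58', '-9,-431,57', '-16,-417,62', '-23,-404,67']
182 ['14,-420,53', '7,-429,50', '-1,-426,51', '-9,-427,51', '-16,-385,66', '-26,-525,15']
184 ['14,-383,59', '5,-94,165', '-1,-92,166', '-6,-94,165', '-16,-386,58', '-26,-516,10']
186 ['14,-382,51', '5,-89,161', '-1,-89,161', '-7,-90,160', '-16,-389,49', '-26,-526,-3']
188 ['14,-382,43', '5,-89,155', '-1,-87,155', '-7,-93,153', '-16,-382,43', '-26,-504,-3']
190 ['14,-379,36', '5,-89,148', '-1,-88,149', '-9,-377,37', '-16,-387,33', '-25,-474,-0']
192 ['14,-380,28', '5,-83,144', '-1,-82,145', '-9,-379,28', '-16,-390,24', '-25,-457,-2']
194 ['14,-383,19', '5,-86,137', '-1,-83,138', '-9,-381,19', '-16,-382,19', '-25,-432,-1']
196 ['14,-386,9', '5,-82,132', '-1,-76,134', '-9,-380,12', '-17,-390,8', '-25,-417,-3']
198 ['14,-384,2', '5,-78,127', '-1,-73,129', '-9,-379,4', '-17,-393,-2', '-24,-393,-2']
200 ['11,-71,124', '5,-69,124', '-1,-68,125', '-7,-72,123', '-13,-77,121', '-24,-370,-0']
202 ['11,-71,117', '5,-72,117', '-1,-73,116', '-9,-356,-3', '-16,-355,-2', '-24,-356,-3']
204 ['11,-71,111', '6,-338,-3', '-2,-339,-3', '-9,-330,0', '-16,-337,-3', '-24,-333,-1']
```

View pics/s6.png

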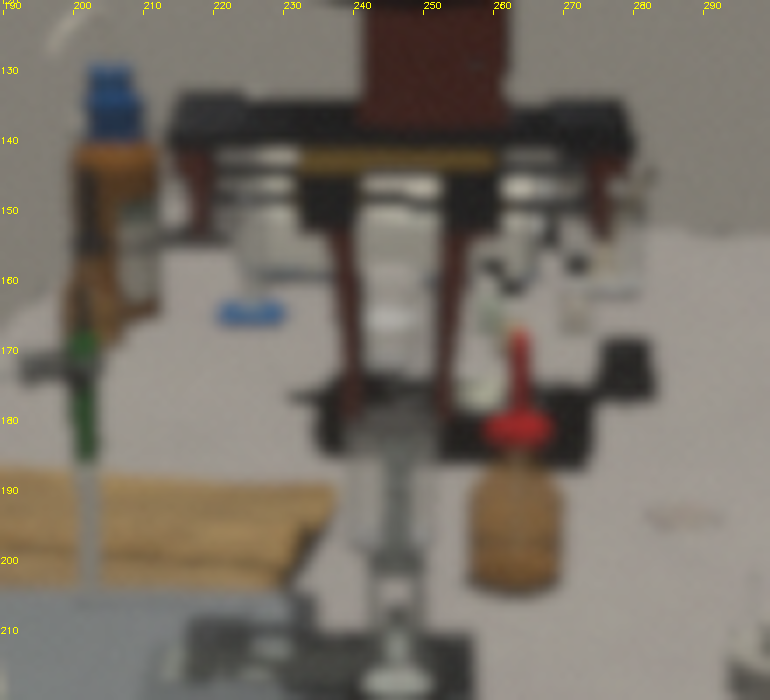

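servo_tool --moves "-0.005 0.03 -0.01 0 0 10;-0.01 0.06 -0.02 0 0 20;-0.02 0.091 -0.03 0 0 30;-0.02 0.091 -0.04 0 0 40;-0.02 0.091 -0.05 0 0 50;-0.02 0.091 -0.055 0 0 60;-0.02 0.091 -0.057 0 0 65;-0.02 0.091 -0.057 0 0 65"

```text
t: 8.88
ee_pos: [519.3, 227.7, 159.6]
orientation: [-1.563, 0.182, -0.184]
ft_force: [-0.2, -0.2, -0.2]
width: 59.6
```

```bash
python3 - <<'E'
from h import *
o=st(); print(bx(o["ee_pos"]))
s=snap("side",7)
crop(s,190,140,110,100,7,"s7.png")
t=snap("top",7); crop(t,160,150,80,60,9,"t7.png")
E
```

```text
t 8.875 pos [519.3 227.7 159.6] jaw deg 76.63 down [ 0.001  0.    -1.   ] q [ 0.39  0.45  1.82 -0.    0.88 -0.94] f [-0.2 -0.2 -0.2] m [ 0.06 -0.15 -0.01] w 59.6
(np.float64(0.3), np.float64(41.5), np.float64(159.6))
```

View pics/s7.png

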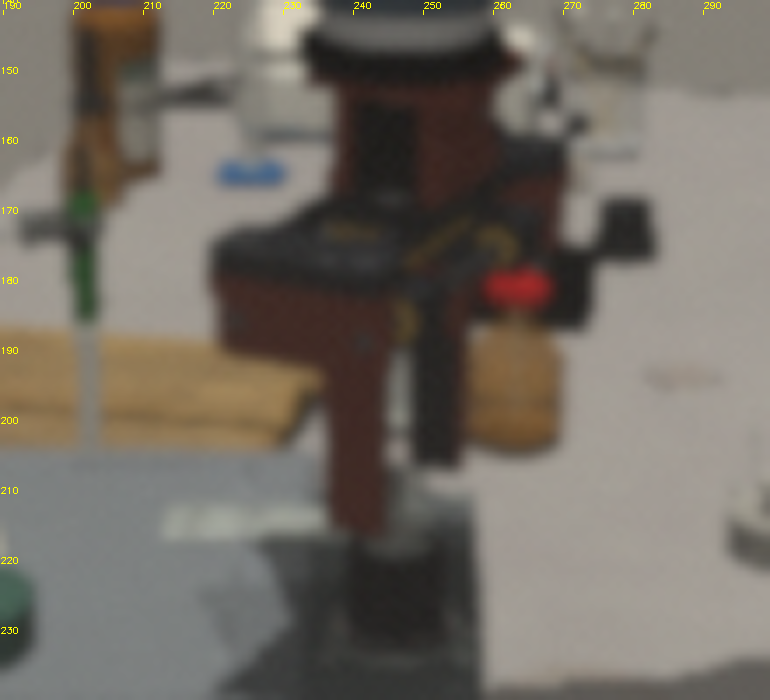

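View pics/t7.png

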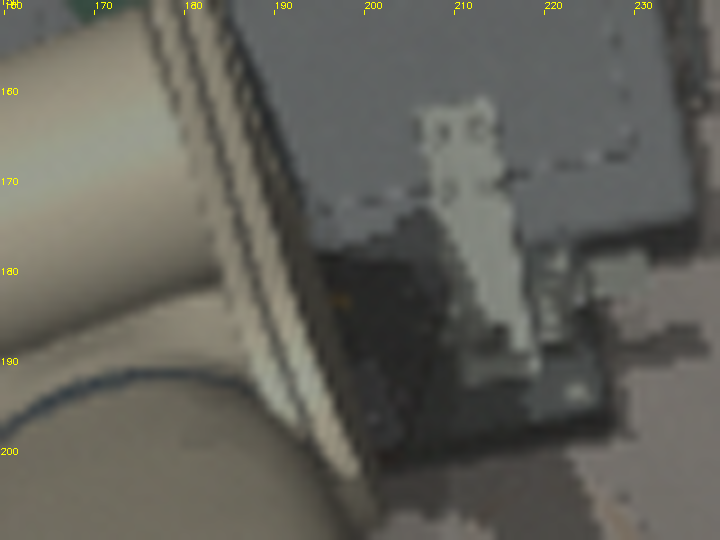

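servo_tool --moves "0 0 -0.015 0 0 0;0 0 -0.03 0 0 0;0 0 -0.044 0 0 0;0 0 -0.044 0 0 0"

```text
t: 9.48
ee_pos: [517.7, 227.9, 113.4]
orientation: [-1.565, 0.184, -0.18]
ft_force: [-0.7, -0.6, -0.3]
width: 59.9
```

servo_tool --moves "0 0 0 0 0 0;0 0 0 0 0 0;0 0 0 0 0 0;0 0 0 0 0 0" --hand 255

```text
t: 9.98
ee_pos: [519.8, 230.5, 115.7]
orientation: [-1.559, 0.18, -0.184]
ft_force: [2.0, 10.7, -5.3]
width: 35.6
```

```bash
python3 - <<'E'
from h import *
o=st(); print(bx(o["ee_pos"]))
E
```

```text
t 9.975 pos [519.8 230.5 115.7] jaw deg 76.68 down [ 0.003  0.004 -1.   ] q [ 0.4   0.51  1.84  0.    0.79 -0.95] f [ 2.  10.7 -5.3] m [ 1.53 -0.3  -0.03] w 35.6
(np.float64(1.4), np.float64(44.1), np.float64(115.7))
```

servo_tool --moves "0.0005 0.002 0 0 0 -4;0.0005 0.002 0 0 0 -8;0.0005 0.002 0 0 0 -12;0.0005 0.002 0 0 0 -16;0.0005 0.002 0 0 0 -20;0.0005 0.002 0 0 0 -24;0.0005 0.002 0 0 0 -28;0.0005 0.002 0 0 0 -32"

```text
t: 10.98
ee_pos: [519.6, 230.2, 115.7]
orientation: [-1.48, 0.619, -0.62]
ft_force: [1.5, -1.2, 0.6]
width: 35.3
```

```bash
cat >>h.py <<'E'
def bridge(tag):
    s=snap("side",tag); f=[]
    for v in range(200,216):
        for u in range(240,254):
            p=deproj(s,u,v); b=bx(p)
            if -50<b[1]<-5 and 108<b[2]<132 and abs(b[0])<7: f.append((b[1],b[2]))
    f=np.array(f); print("bridge n",len(f),"top z", np.round(np.median(f[:,1]),1) if len(f) else None, f[:6].tolist())
    return s
E
python3 - <<'E'
from h import *
o=st(); print(bx(o["ee_pos"]))
bridge(5) if 0 else None
s=bridge(8); crop(s,190,140,110,100,7,"s8.png")
E
```

```text
t 10.975 pos [519.6 230.2 115.7] jaw deg 44.6 down [ 0.001 -0.    -1.   ] q [ 0.4   0.52  1.83 -0.    0.79 -0.38] f [ 1.5 -1.2  0.6] m [-0.29 -0.15  0.04] w 35.3
(np.float64(1.1), np.float64(43.9), np.float64(115.7))
bridge n 21 top z 116.2 [[-41.2, 117.4], [-36.4, 116.4], [-33.4, 117.7], [-37.4, 116.0], [-32.1, 115.2], [-23.3, 119.0]]
```

View pics/s8.png

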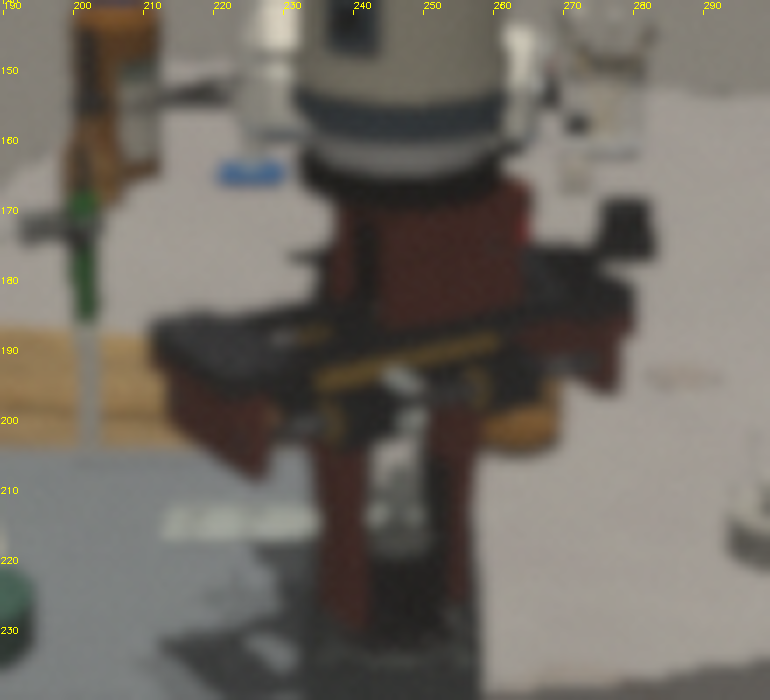

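servo_tool --moves "0 0 0 0 0 -2;0 0 0 0 0 -4;0 0 0 0 0 -6;0 0 0 0 0 -8;0 0 0 0 0 -10;0 0 0 0 0 -12;0 0 0 0 0 -14;0 0 0 0 0 -16"

```text
t: 12.02
ee_pos: [519.4, 230.1, 115.6]
orientation: [-1.405, 0.834, -0.834]
ft_force: [-0.6, -4.0, 6.3]
width: 35.3
```

```bash
python3 - <<'E'
from h import *
o=st(); bridge(9)
E
```

```text
t 12.025 pos [519.4 230.1 115.6] jaw deg 28.61 down [ 0. -0. -1.] q [ 0.4   0.52  1.84 -0.    0.79 -0.1 ] f [-0.6 -4.   6.3] m [-0.67  0.05  0.06] w 35.3
bridge n 20 top z 115.5 [[-41.7, 117.2], [-39.3, 115.1], [-36.4, 116.4], [-33.8, 117.6], [-33.0, 114.7], [-27.1, 117.3]]
```

servo_tool --moves "0 0 0 0 0 -2;0 0 0 0 0 -4;0 0 0 0 0 -6;0 0 0 0 0 -8;0 0 0 0 0 -10;0 0 0 0 0 -12;0 0 0 0 0 -14;0 0 0 0 0 -16"

```text
t: 13.08
ee_pos: [519.1, 230.0, 115.6]
orientation: [-1.306, 1.046, -1.046]
ft_force: [-1.4, -5.4, 7.2]
width: 35.2
```

```bash
python3 - <<'E'
from h import *
o=st(); bridge(10)
E
```

```text
t 13.075 pos [519.1 230.  115.6] jaw deg 12.61 down [-0. -0. -1.] q [ 0.4   0.52  1.84 -0.    0.79  0.18] f [-1.4 -5.4  7.2] m [-0.7   0.18  0.03] w 35.2
bridge n 21 top z 121.2 [[-47.4, 121.0], [-41.4, 120.4], [-39.7, 121.2], [-40.6, 120.9], [-34.6, 120.3], [-29.4, 122.5]]
```

servo_tool --moves "0 0 0 0 0 0;0 0 0 0 0 0;0 0 0 0 0 0;0 0 0.02 0 0 0;0 0 0.045 0 0 0;0 0 0.08 0 0 0;0 0 0.08 0 0 0" --hand 81

```text
t: 14.0
ee_pos: [520.8, 231.1, 197.6]
orientation: [-1.301, 1.042, -1.045]
ft_force: [-0.3, -0.5, 0.2]
width: 59.9
```

```bash
python3 - <<'E'
from h import *
o=st(); s=bridge(11); crop(s,190,140,110,100,7,"s11.png")
pts=[deproj(s,u,v) for v in range(202,214) for u in range(240,254)]
P=np.array([bx(p) for p in pts]); k=(P[:,2]>112)&(P[:,2]<128)&(P[:,1]>-60)&(P[:,1]<0)&(abs(P[:,0])<8)
print(P[k].mean(0)); print(P[k][:,0].min(),P[k][:,0].max())
E
```

```text
t 14.0 pos [520.8 231.1 197.6] jaw deg 12.71 down [ 0.005  0.002 -1.   ] q [0.4  0.4  1.79 0.   0.95 0.17] f [-0.3 -0.5  0.2] m [-0.03 -0.08  0.  ] w 59.9
bridge n 19 top z 121.4 [[-49.2, 120.3], [-44.3, 119.2], [-34.7, 123.3], [-38.2, 121.9], [-33.5, 120.8], [-31.8, 121.5]]
[ -1.16666667 -16.71851852 119.86666667]
-4.0 1.8
```

View pics/s11.png

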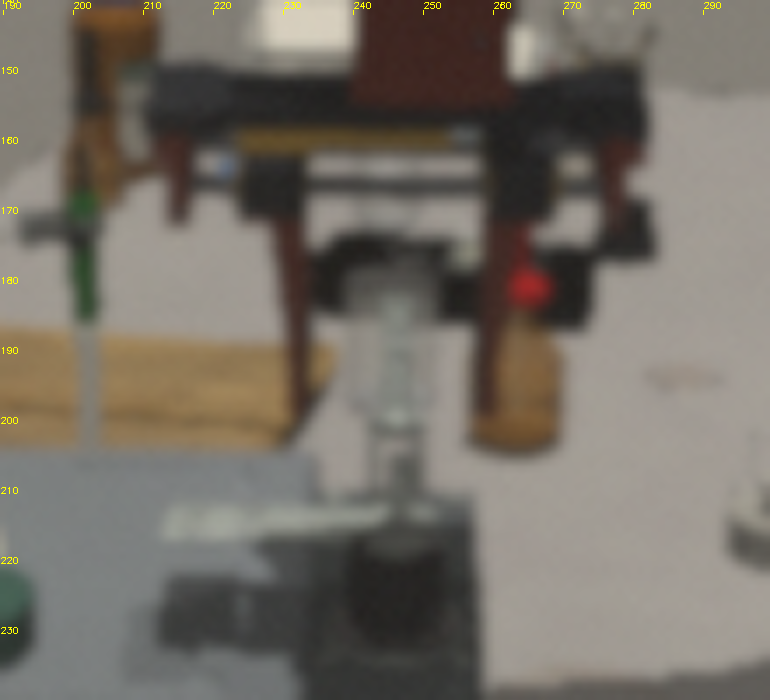

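servo_tool --moves "0.005 -0.025 -0.005 0 0 -1;0.009 -0.05 -0.015 0 0 -1;0.013 -0.072 -0.025 0 0 -1;0.013 -0.072 -0.032 0 0 -1;0.013 -0.072 -0.045 0 0 -1;0.013 -0.072 -0.06 0 0 -1;0.013 -0.072 -0.075 0 0 -1;0.013 -0.072 -0.075 0 0 -1"

```text
t: 15.05
ee_pos: [531.1, 158.4, 118.6]
orientation: [-1.302, 1.059, -1.056]
ft_force: [0.2, -0.7, -0.3]
width: 59.9
```

```bash
python3 - <<'E'
from h import *
o=st(); print(bx(o["ee_pos"]));s=snap("side",12); crop(s,190,140,110,100,7,"s12.png")
E
```

```text
t 15.05 pos [531.1 158.4 118.6] jaw deg 11.74 down [-0.003 -0.001 -1.   ] q [0.27 0.5  1.86 0.   0.79 0.06] f [ 0.2 -0.7 -0.3] m [-0.05 -0.17  0.01] w 59.9
(np.float64(-2.3), np.float64(-28.7), np.float64(118.6))
```

View pics/s12.png

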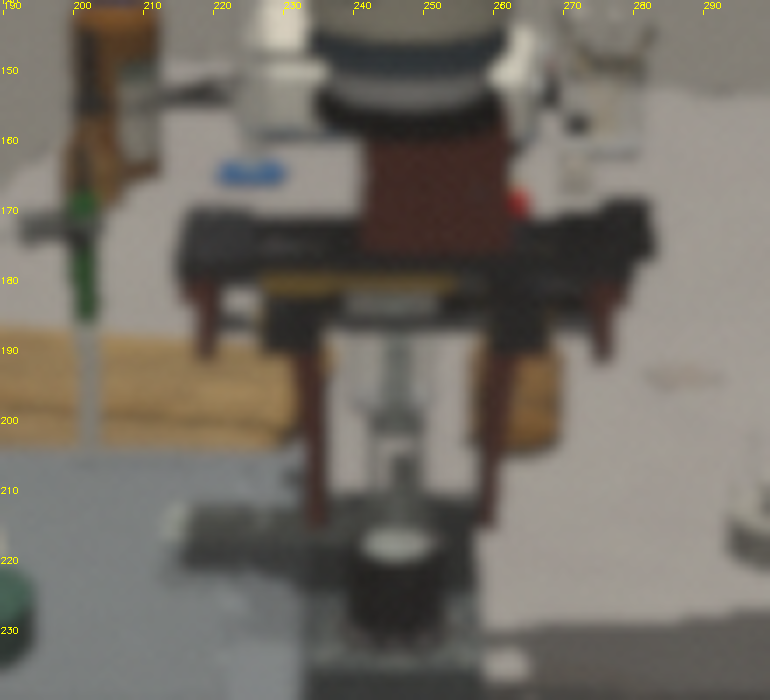

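servo_tool --moves "0.0015 0 0.001 0 0 0;0.0015 0 0.001 0 0 0;0.0015 0 0.001 0 0 0;0.0015 0 0.001 0 0 0;0.0015 0 0.001 0 0 0;0.0015 0 0.001 0 0 0" --hand 255

```text
t: 15.85
ee_pos: [533.7, 158.3, 121.2]
orientation: [-1.299, 1.057, -1.057]
ft_force: [-0.8, 0.0, 0.9]
width: 7.9
```

```bash
python3 - <<'E'
from h import *
o=st(); print(bx(o["ee_pos"]))
E
```

```text
t 15.85 pos [533.7 158.3 121.2] jaw deg 11.72 down [ 0.  0. -1.] q [ 0.27  0.49  1.86 -0.    0.79  0.06] f [-0.8  0.   0.9] m [-0.02 -0.09  0.  ] w 7.9
(np.float64(0.2), np.float64(-29.3), np.float64(121.2))
```

Gripped with negligible side force. Drawing it up gently.

servo_tool --moves "0 0 0.003 0 0 0;0 0 0.006 0 0 0;0 0 0.010 0 0 0;0 0 0.014 0 0 0;0 0 0.018 0 0 0;0 0 0.022 0 0 0"

```text
t: 16.6
ee_pos: [533.7, 158.3, 143.5]
orientation: [-1.299, 1.057, -1.057]
ft_force: [-0.7, -0.3, -0.5]
width: 7.7
```

```bash
python3 - <<'E'
from h import *
o=st(); s=snap("side",13); crop(s,190,140,110,100,7,"s13.png")
E
```

```text
t 16.6 pos [533.7 158.3 143.5] jaw deg 11.71 down [ 0.  0. -1.] q [0.27 0.46 1.85 0.   0.83 0.06] f [-0.7 -0.3 -0.5] m [-0.03 -0.08 -0.02] w 7.7
```

View pics/s13.png

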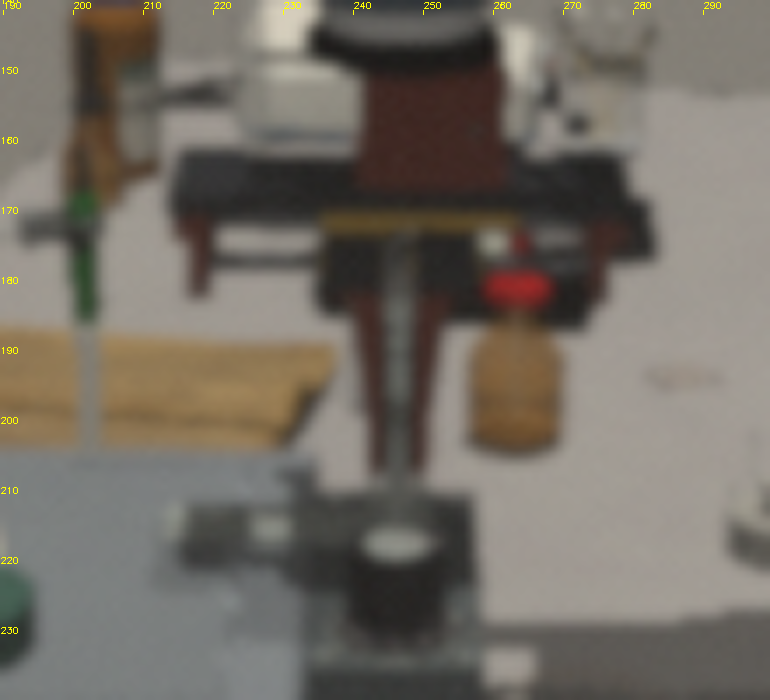

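servo_tool --moves "0 0 0.006 0 0 0;0 0 0.012 0 0 0;0 0 0.02 0 0 0;0 0 0.03 0 0 0;0 0 0.04 0 0 0;0 0 0.05 0 0 0;0 0 0.06 0 0 0;0 0 0.06 0 0 0"

```text
t: 17.65
ee_pos: [534.3, 158.5, 204.2]
orientation: [-1.297, 1.056, -1.058]
ft_force: [-0.5, 0.0, -0.6]
width: 8.0
```

servo_tool --moves "0 0 0.005 0 0 0;0 0 0.005 0 0 0;0 0 0.005 0 0 0;0 0 0.005 0 0 0"

```text
t: 18.15
ee_pos: [533.6, 158.3, 207.9]
orientation: [-1.299, 1.058, -1.057]
ft_force: [0.4, 0.8, -0.1]
width: 8.1
```

```bash
python3 - <<'E'
from h import *
o=st(); print(o["qvel"].round(3)); s=snap("side",14); crop(s,190,120,110,110,7,"s14.png"); t=snap("top",14); crop(t,150,100,110,110,6,"t14.png")
for v in range(176,200,2): print(v,[(lambda p:f"{(p[:2]-O)@ex:.0f},{(p[:2]-O)@ey:.0f},{p[2]:.0f}")(deproj(s,u,v)) for u in range(242,253,2)])
E
```

```text
t 18.15 pos [533.6 158.3 207.9] jaw deg 11.71 down [-0. -0. -1.] q [ 0.27  0.37  1.81 -0.    0.97  0.06] f [ 0.4  0.8 -0.1] m [-0.05 -0.12 -0.01] w 8.1
[ 0.    -0.001  0.001 -0.001  0.     0.   ]
176 ['11,-16,217', '5,-21,215', '-0,-40,209', '-6,-20,216', '-11,-18,217', '-26,-545,34']
178 ['11,-14,212', '5,-17,211', '-0,-22,209', '-6,-18,211', '-11,-18,211', '-25,-525,33']
180 ['11,-15,206', '5,-18,205', '-0,-8,209', '-6,-15,206', '-11,-17,205', '-24,-411,65']
182 ['10,-15,200', '5,-16,200', '-0,-1,205', '-6,-21,198', '-11,-20,198', '-26,-525,15']
184 ['10,-14,194', '5,-18,193', '-0,-3,199', '-6,-21,192', '-11,-20,193', '-26,-519,9']
186 ['14,-375,54', '5,-91,160', '-1,1,195', '1,994,566', '-16,-386,50', '-26,-521,-0']
188 ['14,-378,44', '5,-89,154', '-1,-0,188', '-7,-90,154', '-16,-382,43', '-26,-495,1']
190 ['14,-381,35', '5,-85,150', '-1,1,183', '-9,-384,35', '-16,-385,34', '-25,-480,-2']
192 ['14,-376,29', '5,-82,144', '-1,2,178', '-9,-376,29', '-16,-383,27', '-25,-458,-2']
194 ['14,-387,17', '5,-82,138', '-1,-0,171', '-9,-380,20', '-16,-387,17', '-25,-435,-2']
196 ['14,-379,12', '5,-80,133', '-1,1,165', '-9,-378,13', '-17,-390,8', '-25,-412,-1']
198 ['14,-380,3', '5,-76,128', '-1,2,160', '-9,-383,2', '-17,-397,-3', '-24,-392,-1']
```

View pics/s14.png

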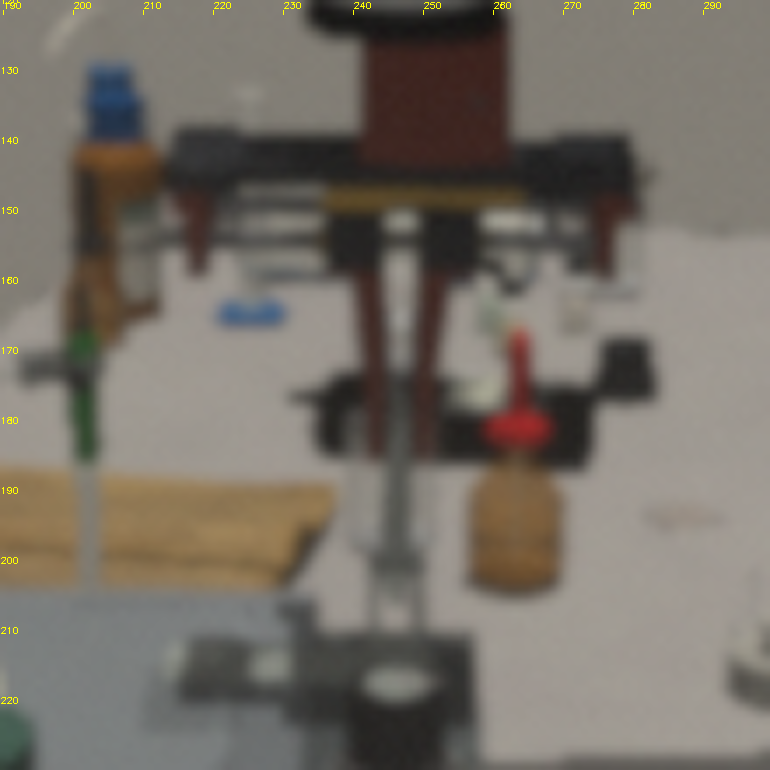

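View pics/t14.png

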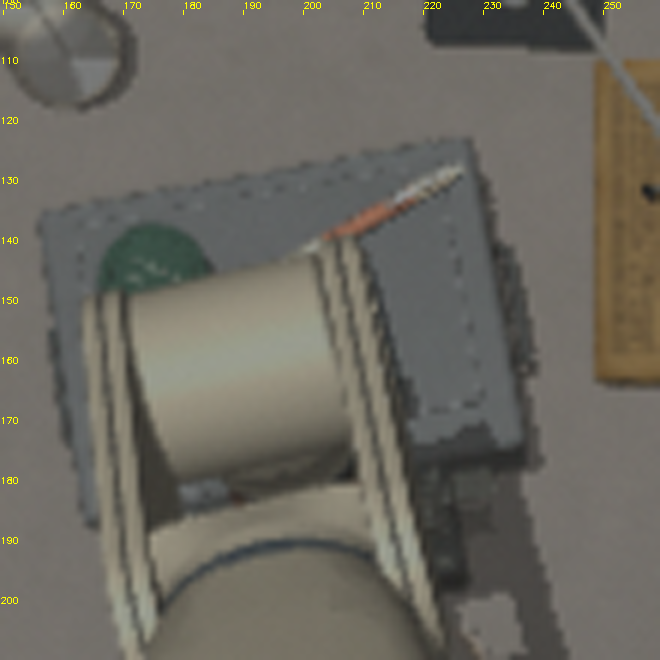

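```bash
python3 - <<'E'
from h import *
print(ctrl.close_job()); 
E
```

```text
the job is handed in; nothing more can be done
None
```

The lock is open and I handed the job in at about 18.3 s. The gripper is holding the shackle upright and still, well clear above the lock; the hand-in gives no verdict.

- **Catch:** I gripped the tab and swung it up, but it slipped and stopped near upright. I then pushed it back with closed fingers, and the depth image put it at about 1.95 rad, on its stop. That push peaked at about 44 N at the wrist. It came through the fingertips, but it is above the 40 N figure set for the arm or gripper body.
- **Dial:** I turned it clockwise about 64° in total, the last half slowly. The shackle clicked up by itself: the top of the bridge went from about 116 to 121 mm with nothing touching it. I never read the dial's white line directly, so the click is my only evidence for the dial angle.
- **Shackle:** I gripped the bridge and drew it straight up with under 1 N of resistance.

Last checks before handing in:
- **Height:** the bridge centre was at about 205 mm, against the 170 mm needed.
- **Attitude:** the visible leg was vertical and the joint speeds were close to zero.
- **Grip:** the fingers were closed on the bar, reading 8.1 mm against its nominal 9 mm. I did not measure the grip force itself.
- **Catch:** it was still folded back.
- **Bystanders:** the tin and pen looked to be in their original places. I did not measure the other four, but the arm stayed clear of them.

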